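# Refit the light-control knob in the display cabinet and hold it pressed

### The job

The cabinet's light controller has its battery drawer hanging open and its knob pulled off onto the bamboo tray. First push the drawer fully home, then pick up the knob, turn it so that the flat in its bore matches the flat of the D-shaft on the controller, push it all the way onto the shaft and press knob and shaft fully down against the spring, as for pairing the lamps; finish while the gripper is still holding the knob pressed down. Leave the teapot, cake stand, jade dish and gift box where they stand.

Things in the scene. Friction and masses are not known exactly. Their poses are not given: they have to be found in the camera images.
- controller: Dark teak light controller, a box 170 (x) x 190 (y) x 72 high, fixed on the shelf, on the robot's left or right (tray on the other side). Origin: centre of its underside. Its front, with the drawer, faces its own -x (towards the robot, yawed up to 0.2 rad). The shaft rises from its top, 15 mm towards +x from the centre.
- drawer_face (a point): Centre of the plain outer face of the battery drawer's light wood front (180 wide, 60 high, from 6 to 66 mm above the shelf, thin brass strip near its top edge). The point is 36 mm above the shelf; axes as the controller's. Push it along the controller's +x. When home, the face stands 95 mm in front of the controller's centre.
- drawer (a joint): How far the drawer is pulled out: 0 home against its stop, 0.075 m fully out; starts 0.03 to 0.06. Slides along the controller's x. It stays where it is left; about 2 N moves it.
- shaft_tip (a point): Centre of the tip of the upright steel D-shaft, 14 mm diameter with a flat 3 mm from its axis. The flat faces this point's +x; a white tick on the 48 mm black collar at its foot points the same way. Tip 24 mm above the controller's top, 96 above the shelf; upper 3.5 mm stepped narrower. z up. Starts turned up to 0.7 rad from the controller's x; turns only stiffly (0.12 N m).
- shaft (a joint): How far the shaft is pushed down: 0 up, 0.006 m fully in at its stop. Spring: about 3.6 N to start moving, 10.8 N fully in; it springs back when let go.
- knob: Loose dark round knob, 40 diameter x 36 high, 50 to 85 g, standing bore-down on the tray. Origin: centre of its underside; z up. A red line on its top and side marks +x, where the bore's flat is; it starts within 0.8 rad of world +x. The upper 20 mm are a plain cylinder, good to grip from above with the TCP 25 mm over the underside.
- knob_seat (a point): Centre of the end of the knob's blind bore, 16 mm above its underside; meets the shaft tip when fully on. The bore, open below, is 16 mm deep, 16 diameter, with a flat 4 mm from the axis on the knob's +x side: about 1 mm of play on the shaft, one way round only. Fully on, the knob's underside is 8 mm above the controller's top, 2 mm when pressed fully in.
- tray: Fixed bamboo tray 190 x 170, floor 6 mm thick, rim 10 mm high overall. Origin: centre of its underside. The knob stands on its floor within 30 mm of its centre each way.
- teapot: Blue porcelain teapot, body 136 diameter, 130 high, 215 long over spout (+y) and handle (-y). Origin: centre of its underside. Leave alone.
- cake_stand: Clear acrylic cake stand, top 140 diameter, 90 high, foot 90 diameter. Origin: centre of its underside. Leave alone.
- dish: Jade-green ceramic dish, 90 diameter, 26 high. Origin: centre of its underside. Leave alone.
- gift_box: Gold aluminium gift box 126 x 106 x 72 high with red bands. Origin: centre of its underside. Leave alone.

How it is judged:
By the outcome, as a careful person would: the job done as asked, in the order asked, and still so for the second after the job is handed in, while the arm keeps its last pose, push and grip.
It also fails if it takes over 64 s, if anything falls off the work surface, if the arm or the gripper's body presses on something with over 40 N, if the wrist force passes 120 N, or if a joint passes its speed limit or range.

### The arm

A 7-joint arm with a two-finger parallel gripper is mounted at the origin on the work surface. World frame = base frame: x ahead of the robot, y to its left, z up, the work surface at z = 0. Lengths are in m, angles in rad, forces in N, time in s.
With the tool pointing down it reaches from about 0.4 to 0.85 m from the base axis. Payload 4.5 kg.
Tool frame: the origin (TCP) lies between the finger pads, 19 mm behind the fingertips; this is the grasp point; z points along the fingers, y is the line along which they close (so a half turn about z gives the same grasp; the last joint's range is limited). The gripper opens to 88 mm and grips with 3 to 60 N. Pads are 18 mm wide; open, the fingers measure 123 mm over their backs; the gripper's body (75 mm by 187 mm) begins 45 mm behind the grasp point.
Start: joints at [0.034, 0.689, -0.195, 1.565, 0.157, 0.902, -0.215], TCP at [0.625, 0, 0.257] pointing down, gripper open.
Joint ranges: [-3.01, 3.01], [-0.46, 2.08], [-1.47, 1.51], [0.13, 2.56], [-1, 4.14], [0.04, 2.09], [-2.66, 2.66]. Speed limits (rad/s): [2.57, 2.57, 3.14, 3.14, 3.14, 3.14, 3.14].

### API

Orientations are given as a unit quaternion [x, y, z, w].
In Python, from plant import r gives the robot as it stands. The module is installed in compiled form; this text tells all that it offers.
- The arm moves only by the tool step_arm, never from a script. Its argument "series" is a list of rows, each a list of 7 numbers: the shift along the world's x, y, z in mm, then the turn, a rotation vector about the world's x, y, z in rad, then the closure, from 0 (fully open) to 1 (shut). A call has 1 to 20 rows; each row shifts and turns the commanded pose from where the row before left it; what a row does not reach is not made up. A row lasts 1/10 s, in which the tool goes at most 50 mm and 8.59 degrees, less where a joint would pass 70% of its speed; a pose out of reach is approached as far as the arm can. A call is refused whole if a number of a shift passes 50 or a number of a turn 0.15, either way. A call with a gripper value outside its range is refused whole. The fingers move at their own pace and stop on an object; "force" is the grip in N (left out, the last holds). Time passes only in rows, so rows that do not move let the fingers close. It gives the time, the measured TCP pose, the force, the opening and the grip force at its end, in the units of the state.
- r.get_state(): the state, without advancing time (a new reading comes with each control period).
- r.snapshot(name): name is "scene" or "side" or "wrist"; returns (picture, depth): 480x640x3 uint8, blue, green, red; 480x640 float32, m along the optical axis (not along the pixel's ray), 0 where there is no reading.
- r.get_calibration(name): a dict with "intrinsics" (3x3 intrinsics, pixels), "pose" (4x4, takes a point from camera to world coordinates). Camera axes: x right, y up, looking along -z (the intrinsics and any distortion apply to the point x, -y, -z); pixel columns grow to the right and rows downward; lengths in m; the calibration is good to about 2 mm. A picture is of the moment at which its call begins: read the wrist's pose just before it. get_calibration takes no time and is no camera call; for the wrist camera it gives the pose at the moment of the call.
- r.finish_job(): hands the job in; it is judged then, once.
The state is a dict: "clock": time; "q": joint angles; "qd": joint speeds; "joint_torque": joint torques, N m; "tool_pos": TCP position; "eef_rot": TCP orientation; "contact_force": force on the tool from outside, world axes, zero at the start; "moment": the same for the moment, N m; "opening": opening from 0.0 (shut) to 1.0 (fully open); "finger_force": force on a finger pad.
Only numpy, scipy, OpenCV 4.12 (cv2) and the standard library are available. Lean on these libraries where they do the work, as an engineer would, in place of code of your own. Each camera call takes 0.05 s, during which the arm holds its last target. There are 200 camera calls.

## Working session

There is one attempt and no reset: what is moved stays moved. The work goes in short steps, Python scripts to look and compute and a tool call to move; the robot and the scene stay as the last step left them, time stands still between calls to the robot, and variables do not carry over. Pictures are saved under pics/ and viewed, at most 10 in all, crops included, and the job is handed in when it is done.

Besides the shell and the picture viewer there is one more tool, called in YAML: its name, and indented under it one key for each argument. step_arm: Moves the arm, as the interface text tells. Its arguments: {"type":"object","properties":{"series":{"type":"array"},"force":{"type":"number"}},"required":["series"]}

```bash
mkdir -p pics
cat > h.py <<'E'
from plant import r
import numpy as np, cv2
def snap(n,tag):
    c=r.get_calibration(n); p,d=r.snapshot(n); p=np.array(p)
    cv2.imwrite(f'pics/{tag}.png',p); np.savez(f'{tag}.npz',p=p,d=d,K=c['intrinsics'],T=c['pose']); return p,d,c
def ld(tag):
    z=np.load(f'{tag}.npz'); return z['p'],z['d'],z['K'],z['T']
def ray(uv,K,T):
    uv=np.atleast_2d(uv).astype(float); v=np.c_[(uv[:,0]-K[0,2])/K[0,0],-(uv[:,1]-K[1,2])/K[1,1],-np.ones(len(uv))]
    return T[:3,3],v@T[:3,:3].T
def onz(uv,z,K,T):
    o,v=ray(uv,K,T); return o+v*((z-o[2])/v[:,2])[:,None]
def cloud(d,K,T):
    vv,uu=np.mgrid[:480,:640]; o,v=ray(np.c_[uu.ravel(),vv.ravel()],K,T)
    return (o+v*d.ravel()[:,None]).reshape(480,640,3)
E
python3 - <<'E'
from h import *
for n in ("scene","side","wrist"):
    p,d,c=snap(n,n+"0"); print(n,c)
print(r.get_state())
E
```

```text
scene {'intrinsics': array([[450.97001334,   0.        , 319.20209096],
       [  0.        , 450.97001334, 242.74619512],
       [  0.        ,   0.        ,   1.        ]]), 'pose': array([[-0.30666752, -0.70742236,  0.6367956 ,  1.28042626],
       [ 0.9517445 , -0.21966782,  0.21430926,  0.22570136],
       [-0.01172366,  0.6717884 ,  0.74065032,  0.85946063],
       [ 0.        ,  0.        ,  0.        ,  1.        ]])}
side {'intrinsics': array([[514.44885384,   0.        , 320.39456848],
       [  0.        , 514.44885384, 250.44673282],
       [  0.        ,   0.        ,   1.        ]]), 'pose': array([[ 0.94470605,  0.1956468 , -0.26315928,  0.29230406],
       [-0.32761408,  0.59768518, -0.73173864, -0.9045106 ],
       [ 0.01412407,  0.77749261,  0.62873345,  0.84861079],
       [ 0.        ,  0.        ,  0.        ,  1.        ]])}
wrist {'intrinsics': array([[349.59979401,   0.        , 321.13423574],
       [  0.        , 349.59979401, 238.51436988],
       [  0.        ,   0.        ,   1.        ]]), 'pose': array([[ 9.99997906e-01, -1.24990260e-03,  1.62068278e-03
[... 338 characters left out ...]
 -0.19454418,  1.56606785,  0.15733765,
        0.90253214, -0.21510792]), 'qd': array([-8.85060066e-04, -2.49115668e-03,  3.67400355e-05, -3.18967619e-03,
        3.83932783e-04, -5.39644816e-04,  5.42653074e-05]), 'joint_torque': array([-1.46674727e-03, -5.27863634e+01, -1.26819178e+00, -1.53587687e+01,
       -5.24473807e-02,  3.92338901e-03,  1.12435155e-04]), 'tool_pos': array([ 6.24555489e-01, -3.08277537e-05,  2.56825426e-01]), 'eef_rot': array([ 7.07072597e-01,  7.07140632e-01, -5.27314120e-04, -4.37944236e-04]), 'contact_force': array([ 0.10021083, -0.97734662,  1.1082004 ]), 'moment': array([-0.05422735,  0.02048883,  0.00321413]), 'finger_force': 0.0, 'opening': 1.003193807657293}
```

View images.

View pics/scene0.png

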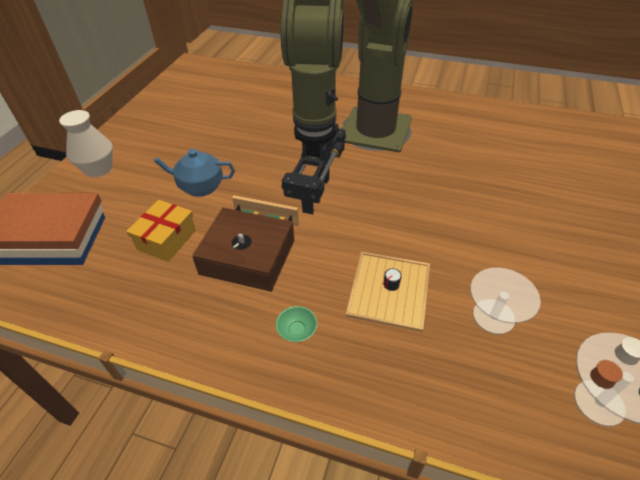

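View pics/side0.png

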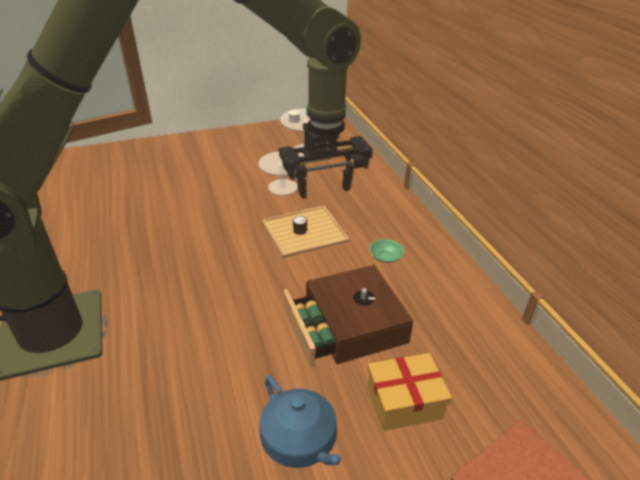

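View pics/wrist0.png

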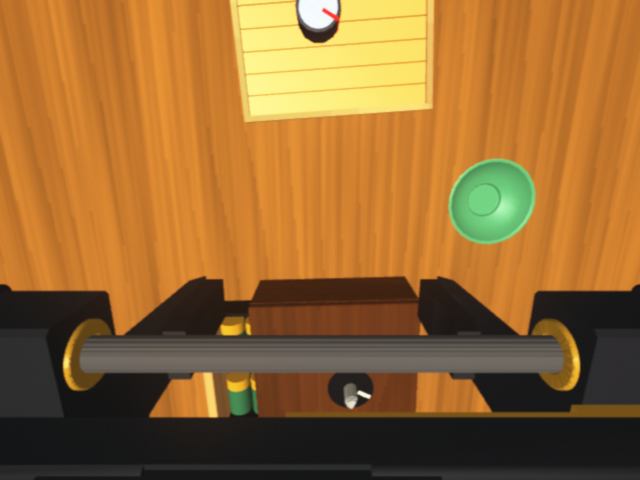

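Run:
```python
from h import *
for tag in ("scene0","side0"):
    p,d,K,T=ld(tag); P=cloud(d,K,T); hsv=cv2.cvtColor(p,cv2.COLOR_BGR2HSV); h,s,v=cv2.split(hsv)
    box=(P[...,0]>.35)&(P[...,0]<.95)&(abs(P[...,1])<.45)&(d>0)
    z=P[...,2]
    def cen(name,m,f=lambda q:q.round(3)):
        m=cv2.morphologyEx(m.astype(np.uint8),cv2.MORPH_OPEN,np.ones((2,2)))
        n,l,st,_=cv2.connectedComponentsWithStats(m)
        if n<2: print(tag,name,'none');return
        i=1+np.argmax(st[1:,4]); q=P[l==i]
        rect=cv2.minAreaRect((q[:,:2]*1000).astype(np.float32))
        print(tag,name,st[i,4],'mean',q.mean(0).round(3),'min',q.min(0).round(3),'max',q.max(0).round(3),'rect',[np.round(a,1) for a in rect])
    cen('ctrltop',box&(z>.064)&(z<.078)&(v<110)&((h<20)|(h>165)))
    cen('face',box&(z>.05)&(z<.072)&(P[...,1]<0)&(v>130)&(h<25)&(s<170))
    cen('teapot',box&(h>95)&(h<120)&(s>90)&(z>.01))
    cen('dish',box&(h>60)&(h<90)&(s>90)&(P[...,0]>.6))
    cen('gift',box&(z>.064)&(z<.08)&(v>110)&(P[...,1]<-.15))
    cen('tray',box&(h>15)&(h<30)&(v>170)&(z<.02)&(P[...,1]>-.05))
    cen('knob',box&(z>.03)&(z<.06)&(P[...,1]>0.05))
p,d,K,T=ld('wrist0'); h,s,v=cv2.split(cv2.cvtColor(p,cv2.COLOR_BGR2HSV))
```

```text
scene0 ctrltop 4025 mean [ 0.652 -0.17   0.074] min [ 0.506 -0.27   0.013] max [1.28  0.226 0.859] rect [array([934.5, -51. ]), array([854. , 235.6]), np.float64(23.2)]
scene0 face 247 mean [ 0.51  -0.178  0.066] min [ 0.436 -0.269 -0.002] max [1.28  0.226 0.859] rect [array([889.6, -23.8]), array([912.1, 166.9]), np.float64(22.2)]
scene0 teapot 941 mean [ 0.462 -0.389  0.093] min [ 0.398 -0.444  0.034] max [1.28  0.226 0.859] rect [array([ 866. , -116.7]), array([1069.9,  106.8]), np.float64(33.9)]
scene0 dish 965 mean [0.798 0.01  0.017] min [ 0.76  -0.03   0.001] max [1.28  0.226 0.859] rect [array([1027.9,   91.9]), array([565.6,  82. ]), np.float64(19.7)]
scene0 gift 1531 mean [ 0.656 -0.392  0.073] min [ 0.534 -0.449  0.001] max [1.28  0.226 0.859] rect [array([ 955.1, -142.2]), array([970.6, 150.4]), np.float64(39.7)]
scene0 tray 4460 mean [0.645 0.184 0.009] min [ 0.532  0.092 -0.003] max [1.28  0.274 0.859] rect [array([909. , 200.2]), array([744.6, 171.9]), np.float64(3.7)]
scene0 knob 234 mean [0.625 0.184 0.039] min [0.585 0.165 0.003] max [0.642 0.202 0.047] rect [array(
[... 371 characters left out ...]
 61.3]), np.float64(59.3)]
side0 teapot 23 mean [ 0.426 -0.429  0.125] min [ 0.423 -0.434  0.122] max [ 0.43  -0.425  0.128] rect [array([ 425.8, -429.3]), array([8.1, 6.6]), np.float64(72.1)]
side0 dish none
side0 gift 2934 mean [ 0.644 -0.408  0.073] min [ 0.292 -0.905 -0.004] max [ 0.755 -0.321  0.849] rect [array([ 486.9, -579.9]), array([741.9, 149.7]), np.float64(47.7)]
side0 tray 2067 mean [0.633 0.164 0.008] min [ 0.292 -0.905 -0.002] max [0.729 0.264 0.849] rect [array([ 526.3, -325.9]), array([1230.3,  211.3]), np.float64(77.7)]
side0 knob 136 mean [0.622 0.172 0.036] min [0.602 0.156 0.002] max [0.657 0.226 0.045] rect [array([635.3, 190.3]), array([81.6, 34.6]), np.float64(49.3)]
```

```bash
cat >> h.py <<'E'
def big(m,d,k=3):
    m=cv2.morphologyEx(m.astype(np.uint8),cv2.MORPH_OPEN,np.ones((k,k)))
    n,l,st,_=cv2.connectedComponentsWithStats(m); i=1+np.argmax(st[1:,4]); return (l==i)&(d>0)
def rect(q): return [np.round(a,1) for a in cv2.minAreaRect((q[:,:2]*1000).astype(np.float32))]
E
python3 - <<'E'
from h import *
for tag in ("scene0","side0"):
    p,d,K,T=ld(tag); P=cloud(d,K,T); h,s,v=cv2.split(cv2.cvtColor(p,cv2.COLOR_BGR2HSV)); x,y,z=P[...,0],P[...,1],P[...,2]
    ok=(d>0)&(x>.3)&(x<1)&(abs(y)<.5)
    b=big(ok&(z>.066)&(z<.078)&(v<120)&(y<-.05)&(y>-.31),d); print(tag,'ctrl',rect(P[b]))
    f=ok&(z>.055)&(z<.075)&(x<.56)&(y>-.32)&(y<-.05)&~b&(v>100); print('face',f.sum(),rect(P[f]),P[f].mean(0))
    f=ok&(z>.02)&(z<.14)&(h>95)&(h<120)&(s>90)&(x<.55)&(y<-.2); print('teapot',rect(P[f]),P[f].min(0),P[f].max(0))
    f=ok&(z>.064)&(z<.08)&(v>110)&(y<-.3)&(x>.5);print('gift',rect(P[f]))
    f=ok&(z>.035)&(z<.05)&(y>.1)&(abs(x-.625)<.05)&(abs(y-.18)<.05); print('knob',rect(P[f]),P[f].max(0))
E
```

```text
scene0 ctrl [array([ 640., -179.]), array([174.8, 190.3]), np.float64(1.8)]
face 394 [array([ 513.3, -217.4]), array([272.7, 127.3]), np.float64(66.9)] [ 0.50854046 -0.18194032  0.06350518]
teapot [array([ 454.2, -400.4]), array([ 84. , 180.4]), np.float64(29.1)] [ 0.39614721 -0.49898213  0.02219967] [ 0.50105083 -0.32335016  0.13062753]
gift [array([ 648.6, -404.5]), array([110.8, 130.4]), np.float64(83.4)]
knob [array([622.4, 181.4]), array([38.1, 39.2]), np.float64(88.1)] [0.6420272  0.20046334 0.04693176]
side0 ctrl [array([ 637.4, -184. ]), array([168.6, 190.5]), np.float64(1.9)]
face 396 [array([ 520.1, -182.8]), array([191.8,  61.1]), np.float64(84.8)] [ 0.50420175 -0.19203932  0.06290099]
teapot [array([ 416.6, -436.1]), array([31.5, 21.8]), np.float64(19.1)] [ 0.3992519  -0.44895012  0.09576231] [ 0.4291548  -0.42252848  0.12745842]
gift [array([ 791.5, -392.1]), array([432.6, 129.4]), np.float64(6.1)]
knob [array([620.6, 177.9]), array([42.1, 37.8]), np.float64(79.9)] [0.63942368 0.19940757 0.04480506]
```

step_arm:
  series:
    - [-17,-18,0,0,0,0,1]
    - [-17,-18,0,0,0,0,1]
    - [-17,-18,0,0,0,0,1]
    - [-17,-18,0,0,0,0,1]
    - [-17,-18,0,0,0,0,1]
    - [-17,-18,0,0,0,0,1]
    - [-17,-18,0,0,0,0,1]
    - [-17,-18,0,0,0,0,1]
    - [-17,-18,0,0,0,0,1]
    - [-17,-18,0,0,0,0,1]
    - [0,0,-20,0,0,0,1]
    - [0,0,-20,0,0,0,1]
    - [0,0,-20,0,0,0,1]
    - [0,0,-20,0,0,0,1]
    - [0,0,-20,0,0,0,1]
    - [0,0,0,0,0,0,1]
  force: 20

```text
clock: 1.75
tool_pos: [0.4536, -0.1795, 0.1555]
eef_rot: [0.707, 0.707, -0.001, -0.002]
contact_force: [0.1, -0.0, -0.1]
opening: 0.005
finger_force: 0.0
```

Run:
```python
from h import *
print(r.get_state()['tool_pos'],r.get_state()['q'])
snap('scene','scene1'); snap('wrist','wrist1')
```

```text
[ 0.4535755  -0.17948912  0.15549611] [ 0.38082561  0.68811815 -0.15799974  2.06385226  0.25176864  0.41216833
  0.0267481 ]
```

View pics/scene1.png

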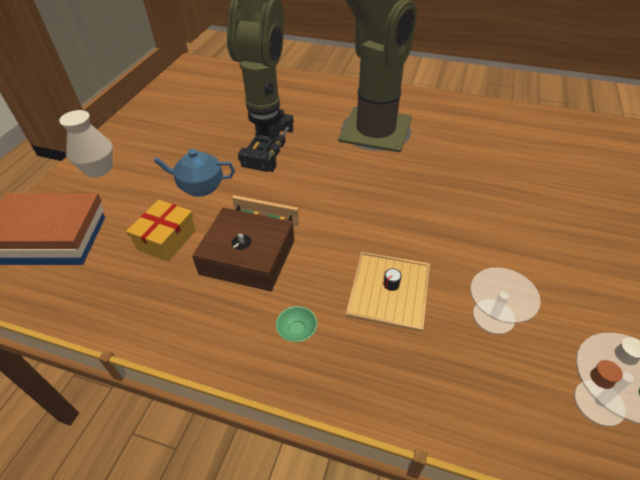

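step_arm:
  series:
    - [0,0,-20,0,0,0,1]
    - [0,0,-20,0,0,0,1]
    - [0,0,-20,0,0,0,1]
    - [0,0,-20,0,0,0,1]
    - [0,0,-20,0,0,0,1]
    - [6,0,0,0,0,0,1]
    - [6,0,0,0,0,0,1]
    - [6,0,0,0,0,0,1]
    - [6,0,0,0,0,0,1]
    - [6,0,0,0,0,0,1]
    - [6,0,0,0,0,0,1]
    - [6,0,0,0,0,0,1]
    - [6,0,0,0,0,0,1]
    - [6,0,0,0,0,0,1]

```text
clock: 3.25
tool_pos: [0.5092, -0.1797, 0.0574]
eef_rot: [0.707, 0.707, -0.0, -0.0]
contact_force: [-2.3, 1.0, 1.8]
opening: 0.01
finger_force: 1.2
```

step_arm:
  series:
    - [3,0,0,0,0,0,1]
    - [3,0,0,0,0,0,1]
    - [3,0,0,0,0,0,1]

```text
clock: 3.55
tool_pos: [0.518, -0.1797, 0.0573]
eef_rot: [0.707, 0.707, -0.0, -0.0]
contact_force: [-1.8, 2.5, 1.2]
opening: 0.004
finger_force: 1.1
```

step_arm:
  series:
    - [2,0,0,0,0,0,1]
    - [2,0,0,0,0,0,1]
    - [2,0,0,0,0,0,1]

```text
clock: 3.85
tool_pos: [0.5239, -0.1798, 0.0573]
eef_rot: [0.707, 0.707, -0.0, -0.0]
contact_force: [-2.7, 1.6, -0.6]
opening: 0.002
finger_force: 1.1
```

step_arm:
  series:
    - [2,0,0,0,0,0,1]

```text
clock: 3.95
tool_pos: [0.526, -0.1798, 0.0573]
eef_rot: [0.707, 0.707, -0.0, -0.0]
contact_force: [-2.2, 2.2, 0.1]
opening: 0.003
finger_force: 1.0
```

step_arm:
  series:
    - [2,0,0,0,0,0,1]

```text
clock: 4.05
tool_pos: [0.528, -0.1799, 0.0573]
eef_rot: [0.707, 0.707, -0.0, -0.0]
contact_force: [-2.4, 1.6, -0.5]
opening: 0.008
finger_force: 1.0
```

step_arm:
  series:
    - [2,0,0,0,0,0,1]

```text
clock: 4.15
tool_pos: [0.5286, -0.1799, 0.0572]
eef_rot: [0.707, 0.707, -0.001, -0.001]
contact_force: [-7.9, 2.7, 3.8]
opening: 0.009
finger_force: 3.8
```

step_arm:
  series:
    - [2,0,0,0,0,0,1]
    - [0,0,0,0,0,0,1]

```text
clock: 4.35
tool_pos: [0.5286, -0.1799, 0.0573]
eef_rot: [0.707, 0.707, -0.002, -0.003]
contact_force: [-8.6, 2.8, 5.1]
opening: 0.006
finger_force: 4.3
```

step_arm:
  series:
    - [-10,0,0,0,0,0,1]
    - [-12,0,0,0,0,0,1]
    - [0,0,30,0,0,0,1]
    - [0,0,30,0,0,0,1]
    - [0,0,30,0,0,0,1]
    - [0,0,30,0,0,0,1]
    - [0,0,23,0,0,0,1]
    - [20,-10,0,0,0,0,1]
    - [20,-10,0,0,0,0,1]
    - [20,-10,0,0,0,0,1]
    - [20,-10,0,0,0,0,1]
    - [20,-10,0,0,0,0,1]
    - [20,-10,0,0,0,0,1]
    - [24,-9,0,0,0,0,1]
    - [0,0,0,0,0,0,1]
    - [0,0,0,0,0,0,1]

```text
clock: 5.95
tool_pos: [0.6541, -0.2495, 0.2002]
eef_rot: [0.707, 0.707, 0.0, 0.0]
contact_force: [-0.0, 0.8, 0.2]
opening: 0.006
finger_force: 0.0
```

Run:
```python
from h import *
print(r.get_state()['tool_pos'])
snap('wrist','wrist2')
```

```text
[ 0.65409746 -0.24948014  0.20017946]
```

View pics/wrist2.png

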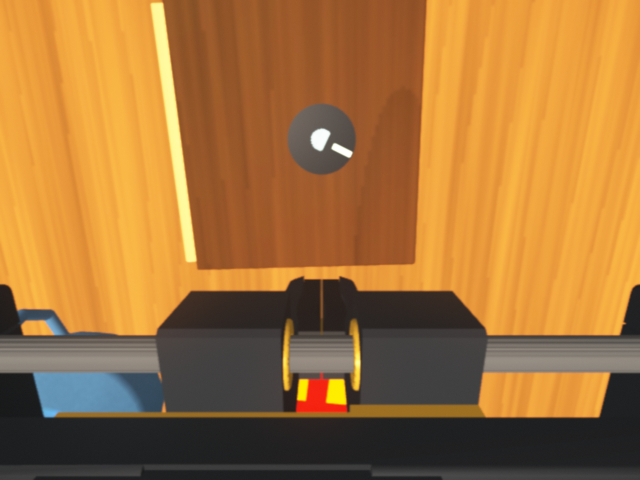

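Run:
```python
from h import *
p,d,K,T=ld('wrist2'); P=cloud(d,K,T); h,s,v=cv2.split(cv2.cvtColor(p,cv2.COLOR_BGR2HSV))
reg=np.zeros_like(v);cv2.circle(reg,(322,139),33,1,-1); reg=reg>0
w=((v>170)&(s<60)&reg).astype(np.uint8)
n,l,st,ce=cv2.connectedComponentsWithStats(w)
for i in range(1,n):
    ys,xs=np.nonzero(l==i)
    if len(xs)<8: continue
    print(st[i],ce[i],'z',np.median(P[l==i][:,2]),cv2.minAreaRect(np.c_[xs,ys].astype(np.float32)))
    for z in(.096,.074,.078): print(z,onz(ce[i],z,K,T))
    q=onz(np.c_[xs,ys],.076,K,T)[:,:2]; u=np.linalg.svd(q-q.mean(0))[2][0]; print('dir',np.arctan2(u[1],u[0]), q.min(0),q.max(0))
dark=((v<90)&(s<90)&(np.hypot(*(np.mgrid[:480,:640]-np.array([139,322])[:,None,None]))<50)).astype(np.uint8)
c=max(cv2.findContours(dark,0,2)[0],key=cv2.contourArea); (cx,cy),rad=cv2.minEnclosingCircle(c); e=cv2.fitEllipse(c); print('collar',cx,cy,rad,e)
print('collar z',np.median(P[dark>0][:,2]),onz((cx,cy),.076,K,T),onz(e[0],.076,K,T),onz(e[0],.074,K,T))
x,y,z=P[...,0],P[...,1],P[...,2]
b=big((d>0)&(z>.067)&(z<.077)&(v<150)&(x>.5)&(x<.75)&(y<-.05)&(y>-.3),d);print('ctrl',rect(P[b]))
for row in (80,150,220):
    print(row,[(c,*P[row,c].round(3),*p[row,c]) for c in range(160,205,3)])
```

```text
[311 129  19  22 304] [319.40460526 138.40460526] z 0.0943734944872076 ((318.63897705078125, 137.9487762451172), (16.34326934814453, 21.581497192382812), 24.775142669677734)
0.096 [[ 0.65406897 -0.17860494  0.096     ]]
0.074 [[ 0.6539769  -0.17832213  0.074     ]]
0.078 [[ 0.65399364 -0.17837355  0.078     ]]
dir -2.06226705068455 [ 0.64815794 -0.18611187] [ 0.66059847 -0.17214552]
[332 143  21  15 150] [341.50666667 149.98      ] z 0.0729794223359301 ((341.3000183105469, 149.90000915527344), (21.0190372467041, 6.708203315734863), 26.56505012512207)
0.096 [[ 0.66822676 -0.18573797  0.096     ]]
0.074 [[ 0.66948238 -0.18613417  0.074     ]]
0.078 [[ 0.66925408 -0.18606213  0.078     ]]
dir -0.4501465688506708 [ 0.66271977 -0.19086273] [ 0.67670837 -0.18140893]
collar 329.0 164.0 18.973764419555664 ((328.8875427246094, 162.49562072753906), (18.77515983581543, 34.50857925415039), 63.138336181640625)
collar z 0.07266164559730151 [[ 0.6607147  -0.19566276  0.076     ]] [[ 0.66062951 -0.19462702  0.076     ]] [[ 0.66067406 -0.19473096  0.074     ]]
ctrl [array([ 572.5, -169.5]), array([ 2
[... 4227 characters left out ...]
6), np.uint8(158), np.uint8(249), np.uint8(255)), (187, np.float64(0.553), np.float64(-0.238), np.float64(0.065), np.uint8(159), np.uint8(250), np.uint8(255)), (190, np.float64(0.555), np.float64(-0.238), np.float64(0.066), np.uint8(131), np.uint8(233), np.uint8(254)), (193, np.float64(0.56), np.float64(-0.237), np.float64(0.072), np.uint8(42), np.uint8(87), np.uint8(154)), (196, np.float64(0.562), np.float64(-0.237), np.float64(0.072), np.uint8(41), np.uint8(85), np.uint8(151)), (199, np.float64(0.564), np.float64(-0.237), np.float64(0.071), np.uint8(39), np.uint8(83), np.uint8(146)), (202, np.float64(0.567), np.float64(-0.237), np.float64(0.073), np.uint8(39), np.uint8(84), np.uint8(150))]
```

step_arm:
  series:
    - [-2,20,0,0,0,0,0]
    - [-3,30,0,0,0,0,0]
    - [-3,30,0,0,0,0,0]
    - [-3,30,0,0,0,0,0]
    - [-3,30,0,0,0,0,0]
    - [-3,30,0,0,0,0,0]
    - [-3,30,0,0,0,0,0]
    - [-3,30,0,0,0,0,0]
    - [-3,30,0,0,0,0,0]
    - [-3,30,0,0,0,0,0]
    - [-2,30,0,0,0,0,0]
    - [-1,21,0,0,0,0,0]
    - [0,20,0,0,0,0,0]
    - [0,0,0,0,0,0,0]
    - [0,0,0,0,0,0,0]

```text
clock: 7.5
tool_pos: [0.6215, 0.1112, 0.2007]
eef_rot: [0.707, 0.707, -0.0, 0.0]
contact_force: [0.1, -0.1, 0.5]
opening: 1.004
finger_force: 0.0
```

Run:
```python
from h import *
print(r.get_state()['tool_pos'])
snap('wrist','wrist3')
```

```text
[0.62153329 0.11118734 0.20067601]
```

View pics/wrist3.png

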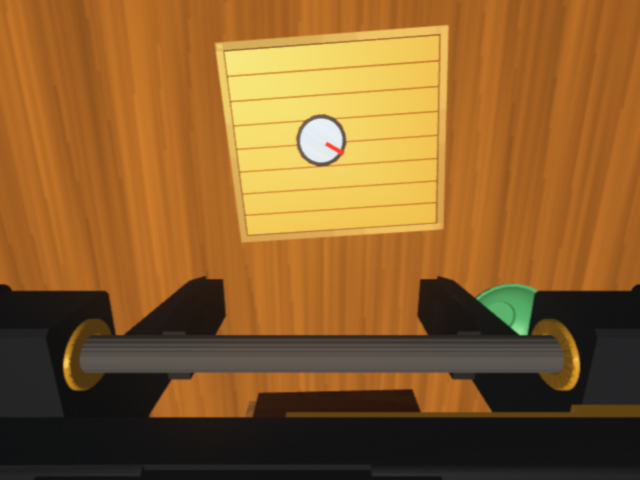

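Run:
```python
from h import *
p,d,K,T=ld('wrist3'); h,s,v=cv2.split(cv2.cvtColor(p,cv2.COLOR_BGR2HSV))
rr=np.hypot(*(np.mgrid[:480,:640]-np.array([140,321])[:,None,None]))
m=((s<100)&(rr<32)).astype(np.uint8)
c=max(cv2.findContours(m,0,2)[0],key=cv2.contourArea); e=cv2.fitEllipse(cv2.convexHull(c)); print(e)
kn=onz(e[0],.042,K,T)[0]; print('knob',kn)
red=(((h<8)|(h>172))&(s>110)&(rr<32)); ys,xs=np.nonzero(red); q=onz(np.c_[xs,ys],.042,K,T)[:,:2]
u=np.linalg.svd(q-q.mean(0))[2][0]; u*=np.sign(u[0]); print(len(xs),'yaw',np.arctan2(u[1],u[0]),'from centre',np.arctan2(*(q.mean(0)-kn[:2])[::-1]))
# cam offset
print(T[:3,3]-r.get_state()['tool_pos'])
p,d,K,T=ld('wrist2'); g=cv2.cvtColor(p,cv2.COLOR_BGR2HSV); h,s,v=cv2.split(g)
rr=np.hypot(*(np.mgrid[:480,:640]-np.array([139,322])[:,None,None]))
m=((s<110)&(rr<42)).astype(np.uint8)
c=max(cv2.findContours(m,0,2)[0],key=cv2.contourArea); e=cv2.fitEllipse(cv2.convexHull(c)); print('collar',e,onz(e[0],.0727,K,T))
```

```text
((320.59515380859375, 139.69924926757812), (47.154476165771484, 49.67048263549805), 1.1380927562713623)
knob [0.62196612 0.1817025  0.042     ]
80 yaw -0.5104512801877095 from centre -0.5365232603323249
[0.00065961 0.0690734  0.12693042]
collar ((321.1764221191406, 138.5605926513672), (67.58529663085938, 70.2043228149414), 178.6127471923828) [[ 0.65521115 -0.17841033  0.0727    ]]
```

step_arm:
  series:
    - [0,14,0,0,0,0,0]
    - [0,14,0,0,0,0,0]
    - [0,14,0,0,0,0,0]
    - [0,14,0,0,0,0,0]
    - [0.5,14.5,0,0,0,0,0]
    - [0,0,-20,0,0,0,0]
    - [0,0,-20,0,0,0,0]
    - [0,0,-20,0,0,0,0]
    - [0,0,-20,0,0,0,0]
    - [0,0,-20,0,0,0,0]
    - [0,0,-20,0,0,0,0]
    - [0,0,-15,0,0,0,0]
    - [0,0,-15,0,0,0,0]
    - [0,0,0,0,0,0,0]
    - [0,0,0,0,0,0,0]

```text
clock: 9.05
tool_pos: [0.6227, 0.1828, 0.0505]
eef_rot: [0.707, 0.707, 0.0, 0.0]
contact_force: [0.0, 0.9, 0.1]
opening: 1.0
finger_force: 0.0
```

step_arm:
  series:
    - [-0.8,-1.1,-10,0,0,0,0]
    - [0,0,-9.5,0,0,0,0]
    - [0,0,0,0,0,0,0]
    - [0,0,0,0,0,0,0.3]
    - [0,0,0,0,0,0,0.45]
    - [0,0,0,0,0,0,0.5]
    - [0,0,0,0,0,0,0.55]
    - [0,0,0,0,0,0,0.6]
    - [0,0,0,0,0,0,1]
    - [0,0,0,0,0,0,1]
    - [0,0,0,0,0,0,1]
  force: 30

```text
clock: 10.15
tool_pos: [0.6218, 0.1814, 0.031]
eef_rot: [0.707, 0.707, 0.0, 0.0]
contact_force: [-0.6, -0.4, 0.0]
opening: 0.444
finger_force: 30.0
```

step_arm:
  series:
    - [0,0,20,0,0,0,1]
    - [0,0,30,0,0,0,1]
    - [0,0,30,0,0,0,1]
    - [0,0,24,0,0,0,1]
    - [2,-20,10,0,0,0,1]
    - [3,-30,0,0,0,0.07,1]
    - [3,-30,0,0,0,0,1]
    - [3,-30,0,0,0,0,1]
    - [3,-30,0,0,0,0,1]
    - [3,-30,0,0,0,0,1]
    - [3,-30,0,0,0,0,1]
    - [3,-30,0,0,0,0,1]
    - [3,-30,0,0,0,0,1]
    - [3,-30,0,0,0,0,1]
    - [3,-30,0,0,0,0,1]
    - [1.4,-25,0,0,0,0,1]
    - [0,-15,0,0,0,0,1]
    - [0,0,0,0,0,0,1]
    - [0,0,0,0,0,0,1]

```text
clock: 12.05
tool_pos: [0.655, -0.1769, 0.1448]
eef_rot: [0.682, 0.732, 0.001, -0.001]
contact_force: [0.4, 0.3, -0.0]
opening: 0.442
finger_force: 30.0
```

Run:
```python
from h import *
print(r.get_state())
a,*_=snap('scene','scene4'); b,*_=snap('side','side4'); c,*_=snap('wrist','wrist4')
f=lambda p,u,v:cv2.resize(p[v-40:v+40,u-50:u+50],(400,320),interpolation=cv2.INTER_CUBIC)
cv2.imwrite('pics/c4.png',np.vstack([np.hstack([f(a,245,225),f(b,362,280)]),cv2.resize(c,(800,600))[320:600]]))
```

```text
{'clock': 12.05, 'q': array([ 0.31265107,  0.89744484, -0.22911249,  1.47757706,  0.2487588 ,
        0.79573495,  0.0631367 ]), 'qd': array([-0.02369728, -0.00535948, -0.02061705,  0.00526375, -0.00326384,
       -0.00111859, -0.00166955]), 'joint_torque': array([ 2.06722364e+00, -6.00221372e+01, -1.13202263e+00, -1.40513653e+01,
        9.58504644e-02,  5.33092639e-02,  1.21063163e-02]), 'tool_pos': array([ 0.65502403, -0.17692361,  0.14476237]), 'eef_rot': array([ 6.81592117e-01,  7.31731774e-01,  5.46525101e-04, -7.05443112e-04]), 'contact_force': array([ 0.42958973,  0.32377205, -0.00135369]), 'moment': array([0.03511485, 0.01274462, 0.0393604 ]), 'finger_force': 30.000174343585968, 'opening': 0.4423150086960157}
```

View pics/c4.png

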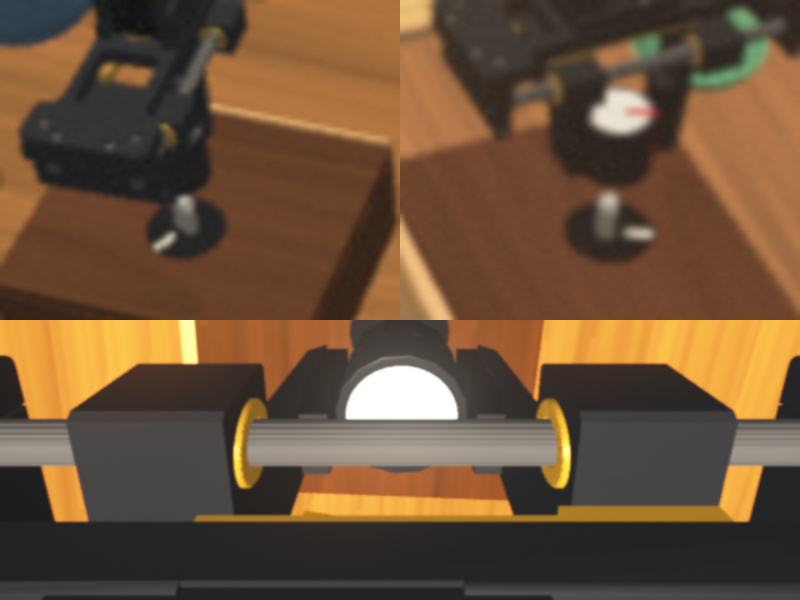

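step_arm:
  series:
    - [0,0,-10,0,0,0,1]
    - [0,0,-10,0,0,0,1]
    - [0,0,0,0,0,0,1]
    - [0,0,0,0,0,0,1]
    - [0,0,0,0,0,0,1]

```text
clock: 12.7
tool_pos: [0.6553, -0.1786, 0.125]
eef_rot: [0.682, 0.731, 0.0, 0.0]
contact_force: [-1.1, -0.4, -1.2]
opening: 0.44
finger_force: 30.0
```

step_arm:
  series:
    - [0,0,-2,0,0,0,1]
    - [0,0,-2,0,0,0,1]
    - [0,0,-2,0,0,0,1]
    - [0,0,0,0,0,0,1]

```text
clock: 13.1
tool_pos: [0.6549, -0.1785, 0.1186]
eef_rot: [0.682, 0.731, -0.0, -0.0]
contact_force: [-0.3, 0.1, -2.0]
opening: 0.44
finger_force: 30.0
```

step_arm:
  series:
    - [0,0,-2,0,0,0,1]
    - [0,0,-2,0,0,0,1]
    - [0,0,0,0,0,0,1]

```text
clock: 13.4
tool_pos: [0.6549, -0.1785, 0.1146]
eef_rot: [0.682, 0.731, -0.0, -0.0]
contact_force: [-0.1, 0.3, -1.3]
opening: 0.44
finger_force: 30.0
```

step_arm:
  series:
    - [0,0,-2,0,0,0,1]
    - [0,0,-2,0,0,0,1]
    - [0,0,-2,0,0,0,1]
    - [0,0,-2,0,0,0,1]
    - [0,0,0,0,0,0,1]

```text
clock: 13.9
tool_pos: [0.6549, -0.1785, 0.1065]
eef_rot: [0.682, 0.731, -0.0, -0.0]
contact_force: [0.1, 0.4, -1.3]
opening: 0.44
finger_force: 30.0
```

step_arm:
  series:
    - [0,0,-2,0,0,0,1]
    - [0,0,-2,0,0,0,1]
    - [0,0,0,0,0,0,1]

```text
clock: 14.2
tool_pos: [0.6554, -0.1786, 0.1034]
eef_rot: [0.682, 0.731, 0.0, 0.0]
contact_force: [-1.3, 0.8, 4.3]
opening: 0.441
finger_force: 30.0
```

step_arm:
  series:
    - [0,0,-1.5,0,0,0,1]
    - [0,0,0,0,0,0,1]

```text
clock: 14.4
tool_pos: [0.6554, -0.1786, 0.102]
eef_rot: [0.682, 0.731, 0.0, 0.0]
contact_force: [-1.8, 1.0, 6.0]
opening: 0.437
finger_force: 30.0
```

step_arm:
  series:
    - [0,0,-1,0,0,0,1]
    - [0,0,0,0,0,0,1]

```text
clock: 14.6
tool_pos: [0.6554, -0.1786, 0.1012]
eef_rot: [0.682, 0.731, 0.0, 0.0]
contact_force: [-2.4, 0.8, 6.9]
opening: 0.438
finger_force: 30.0
```

step_arm:
  series:
    - [0,0,-1,0,0,0,1]
    - [0,0,-1,0,0,0,1]
    - [0,0,0,0,0,0,1]
  force: 50

```text
clock: 14.9
tool_pos: [0.6554, -0.1786, 0.0996]
eef_rot: [0.682, 0.731, 0.0, 0.0]
contact_force: [-2.7, 1.3, 8.3]
opening: 0.435
finger_force: 50.0
```

step_arm:
  series:
    - [0,0,-1,0,0,0,1]
    - [0,0,0,0,0,0,1]

```text
clock: 15.1
tool_pos: [0.6554, -0.1786, 0.0988]
eef_rot: [0.682, 0.731, 0.0, 0.0]
contact_force: [-2.9, 0.0, 9.3]
opening: 0.435
finger_force: 50.0
```

step_arm:
  series:
    - [0,0,-1,0,0,0,1]
    - [0,0,0,0,0,0,1]

```text
clock: 15.3
tool_pos: [0.6555, -0.1787, 0.0987]
eef_rot: [0.682, 0.731, 0.0, 0.001]
contact_force: [-3.7, 1.7, 13.6]
opening: 0.437
finger_force: 50.0
```

step_arm:
  series:
    - [0,0,-1,0,0,0,1]
    - [0,0,0,0,0,0,1]

```text
clock: 15.5
tool_pos: [0.6556, -0.1787, 0.0985]
eef_rot: [0.682, 0.731, 0.0, 0.001]
contact_force: [-6.5, 2.0, 19.2]
opening: 0.434
finger_force: 50.0
```

step_arm:
  series:
    - [0,0,0,0,0,0,1]
    - [0,0,0,0,0,0,1]
    - [0,0,0,0,0,0,1]

```text
clock: 15.8
tool_pos: [0.6556, -0.1787, 0.0985]
eef_rot: [0.682, 0.731, 0.0, 0.001]
contact_force: [-6.6, 1.2, 19.2]
opening: 0.436
finger_force: 50.0
```

```bash
python3 -c "
from plant import r
s=r.get_state();print(s['tool_pos'],s['contact_force'],s['opening']);print(r.finish_job())"
```

```text
[ 0.65560967 -0.17869324  0.09853971] [-6.64234477  1.15545012 19.2250752 ] 0.4362045040611458
the job is handed in; nothing more can be done
None
```

I pushed the drawer home against its stop, fitted the knob onto the D-shaft with the flats matched, and handed the job in at 15.8 s with the gripper still holding it pressed to the spring's stop at about 19 N. The seating was judged from force and height readings, with no final picture.

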